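# Clamp a junction box in the eccentric jig

## Robot

A 7-joint arm with a two-finger parallel gripper is mounted at the origin on the work surface. World frame = base frame: x ahead of the robot, y to its left, z up, the work surface at z = 0. Lengths are in m, angles in rad, forces in N, time in s.
With the tool pointing down it reaches from about 0.425 to 0.925 m from the base axis. Payload 6.8 kg.
Tool frame: the origin (TCP) lies between the finger pads; the fingertips stand 17 mm ahead of it and the grasp point (between the pads) lies 2 mm behind it; z points along the fingers, x is the direction in which the jaws open and shut, and the axes are right-handed (so a half turn about z gives the same grasp; the last joint's range is limited). The gripper opens to 85 mm and grips with 20 to 120 N. Pads are 22 mm wide; open, the fingers measure 114 mm over their backs; the gripper's body (76 mm by 85 mm) begins 54 mm behind the grasp point. The pads swing forward as they close: fully open they stand 13 mm farther back than shut.
Start: joints at [-1.429, 0.477, 0.022, 1.555, -0.011, 1.109, -0.083], TCP at [0.167, 0.654, 0.248] pointing down, gripper open.
Joint ranges: [-2.96, 2.96], [-0.34, 2.1], [-1.41, 1.46], [0.24, 2.44], [-1.37, 4.51], [0.17, 1.92], [-2.96, 2.96]. Speed limits (rad/s): [2.39, 2.39, 3.14, 3.14, 3.14, 3.14, 3.14].

## Interface

Orientations are given as a unit quaternion [w, x, y, z].
In Python, from station import readout, read_camera, get_calibration, bot, models gives the robot as it stands.
- The arm moves only by the tool carry_out, never from a script. Its argument "deltas" is a list of rows, each a list of 2 entries, a list of its own where there are three numbers: the shift along the tool's x, y, z in cm, then the turn about the tool's z in degrees. A call has 1 to 10 rows; each row is the pose to reach, as a shift and turn from the pose measured when the call began, along the tool's axes at that moment; what a row does not reach only later rows make up. A row lasts 1/8 s, in which the tool goes at most 62.5 mm and 10.7 degrees, less where a joint would pass 70% of its speed; a pose out of reach is approached as far as the arm can. A call with a gripper value outside its range is refused whole. "hand" is the opening, from 0 (shut) to 1 (fully open), set as the call begins (left out, the last holds). The fingers move at their own pace and stop on an object; "newtons" is the grip in N (left out, the last holds). Time passes only in rows, so rows that repeat a pose let the fingers close. It gives the time, the measured TCP pose, the force and the opening at its end, in the units of the state.
- readout.get_obs(): the state, without advancing time (a new reading comes with each control period).
- read_camera(name): name is "scene" or "top" or "wrist"; returns the picture (480x640x3 uint8, red, green, blue); there is no depth.
- get_calibration(name): a dict with "fov_y" (degrees; the focal length in pixels is half the picture's height over the tangent of half this angle, whatever the lens; pixels are square), "cx", "cy" (the principal point, pixels), "world_from_camera" (4x4, takes a point from camera to world coordinates). Camera axes: x right, y down, z forward; pixel columns grow to the right and rows downward; lengths in m; the calibration is good to about 2 mm. A picture is of the moment at which its call begins: read the wrist's pose just before it. get_calibration takes no time and is no camera call; for the wrist camera it gives the pose at the moment of the call.
- bot.hand_in(): hands the job in, once; it reports no verdict.
Trained networks look in the newest picture that a camera, given by its name, has taken for a name from the list of things; names that differ only in an ending like _2 or _b are one class to them, and where a whole thing is asked for, a point or a joint stands for the part that bears it (a point fixed in the world has none). Each returns a list of dicts, best first, with "score" (0 to 1); they miss things now and then, are a little off and sometimes report something else, mostly with a low value. They report only what shows in the picture. A call takes as long as a camera call. They do not tell look-alikes from the thing itself.
- models.spot_in(query, camera): "centre" ([row, column] in pixels, amid what is visible of it).
The state is a dict: "t": time; "q": joint angles; "joint_vel": joint speeds; "joint_torque": joint torques, N m; "eef_pos": TCP position; "tool_rot": TCP orientation; "contact_force": force on the tool from outside, world axes, zero at the start; "torque": the same for the moment, N m; "gripper_width": opening from 0.0 (shut) to 1.0 (fully open).
Only numpy, scipy, OpenCV 4.12 (cv2) and the standard library are available. Lean on these libraries where they do the work, as an engineer would, in place of code of your own. Each camera call takes 0.05 s, during which the arm holds its last target. There are 200 camera calls.

## Task

Take the white junction box and set it lid up on the plate of the aluminium jig, lengthwise between the two guide rails, and let go of it. Then turn the eccentric clockwise by its red handle until its lobe presses the box firmly against the blue stop, so that the box is held square and tight but its plastic shell is not over-squeezed, and leave the handle there. Do not disturb the tape, the jar or the screwdriver.

Things in the scene. Friction and masses are not known exactly. Their poses are not given: they have to be found in the camera images.
- jig: Aluminium clamping jig fixed to the desk, plate 180 x 124 x 12 mm; origin at the centre of its underside, z up, x along its length to the blue stop. Two dark guide rails on the plate run along x at y = +/-33 mm, each 10 mm wide, 8 mm high, from x = -28 to 42 mm, all oiled and smooth; channel between them 56 mm. The eccentric is at the -x end.
- nest (a point): Point on the jig's plate top (12 mm above the desk), at jig x = 2.5, y = 0 mm, with the jig's axes: with the eccentric open, the box set down with its origin here has about 3.5 mm or more to the eccentric and to the stop.
- stop_mark (a point): Mark on the plate top at jig x = 45, y = 0 mm. The blue stop, a block 46 mm wide, 30 high, 30 long (along x), stands fixed here with its flat black rubber face to -x; the face was set by hand anywhere from 4 mm before to 4 mm beyond this mark, and is not measured, so the eccentric's final angle must be felt.
- box: White plastic junction box, grey lid, 70 (x) x 50 (y) x 45 (z) mm, 0.13 to 0.25 kg, loose on the desk, lid up. Origin at the centre of its underside, x lengthwise; either end may face the stop. 3 mm spare each side in the channel. Its shell cracks if the eccentric squeezes it with more than 25 N; it is held properly from 8 N, best about 14 N.
- cam: Eccentric: steel disc of radius 24 mm, 8 to 26 mm above the plate, on an upright axis 12 mm from the disc's centre. Origin on the axis at plate-top height, jig x = -51.6, y = 0 mm; x points to the lobe, z up. Starts with x 165 to 136 degrees counter-clockwise (from above) of jig x. Turns CLOCKWISE to clamp, 137 degrees in all. Its stiff bearing holds it where it is left.
- lobe (a point): Edge of the lobe, 36 mm from the eccentric's axis, 17 mm above the plate. Turned clockwise, the disc slides the box to the stop and bites when the lobe is 98 to 54 degrees counter-clockwise of jig x (as the stop is set). From there 0.1 rad more raises the squeeze by about 9 N.
- handle (a point): Grip point on the eccentric's red upright handle, a round post of 18 mm diameter on a flat arm, 55 mm from the axis, 65 degrees counter-clockwise of the lobe. On the post's centre line, 74 mm above the desk, 24 mm above the arm's top, 14 mm below the post's top.
- handle_top (a point): Top of the red post, 88 mm above the desk. Swinging the handle free takes about 5 N sideways (along the arc) at the post; pushing the loose box along adds less than 1 N; once the box is squeezed against the stop, each newton of squeeze adds 0.35 to 0.5 N to the sideways force (14 N of squeeze: about 5.6 N).
- tape: Bystander: roll of yellow tape, ring 76 mm outside, 52 mm inside, 24 mm high, lying flat; origin at the centre of its underside.
- jar: Bystander: screw jar with a red cap, 56 mm in diameter, 55 mm tall; origin at the centre of its underside.
- screwdriver: Bystander: screwdriver lying on the desk beyond the jig, along its own x axis.
Not all that is in view belongs to the job. Of the things shaped like the box, the white one is meant.

How it is judged:
By the outcome, as a careful person would: the job done as asked, in the order asked, and still so for the second after the job is handed in, with the robot touching nothing.
It also fails if it takes over 72 s, if anything falls off the work surface, if the arm or the gripper's body presses on something with over 40 N, if the wrist force passes 120 N, or if a joint passes its speed limit or range.

## Working session

There is one attempt and no reset: what is moved stays moved. The work goes in short steps, Python scripts to look and compute and a tool call to move; the robot and the scene stay as the last step left them, time stands still between calls to the robot, and variables do not carry over. Pictures are saved under pics/ and viewed, about 8 in all and at most 12, crops included, and the job is handed in when it is done.

Besides the shell and the picture viewer there is one more tool, called after "Request:" as name([rows], argument=value, ...), one row to a line, values as JSON. carry_out: Moves the arm, as the interface text tells. Its arguments: {"type":"object","properties":{"deltas":{"type":"array"},"hand":{"type":"number"},"newtons":{"type":"number"}},"required":["deltas"]}

```bash
mkdir -p pics
cat > h.py <<'E'
import numpy as np, cv2
from station import readout, read_camera, get_calibration, bot, models
def snap(cam,name):
    c=get_calibration(cam); im=read_camera(cam); cv2.imwrite(f'pics/{name}.png',cv2.cvtColor(im,cv2.COLOR_RGB2BGR)); return im,c
def K(c):
    f=240/np.tan(np.radians(c['fov_y'])/2); return np.array([[f,0,c['cx']],[0,f,c['cy']],[0,0,1]])
def ray(c,r,col,z):
    T=np.array(c['world_from_camera']); d=T[:3,:3]@np.linalg.inv(K(c))@[col,r,1]; o=T[:3,3]
    return o+d*(z-o[2])/d[2]
def proj(c,P):
    T=np.linalg.inv(np.array(c['world_from_camera'])); p=(T[:3,:3]@np.asarray(P,float).T).T+T[:3,3]
    q=(K(c)@p.T).T; return q[:,:2]/q[:,2:]
E
python3 - <<'E'
from h import *
o=readout.get_obs(); print(o)
for cam in ['top','scene']:
    im,c=snap(cam,cam+'0'); print(cam,c)
    for n,z in [('box',.045),('jig',.012),('cam',.03),('handle_top',.088),('handle',.074),('tape',.024),('jar',.055),('screwdriver',.01),('stop_mark',.03),('nest',.012),('lobe',.03)]:
        try:
            for d in models.spot_in(n,cam)[:3]: print(n,np.round(d['centre']),round(d['score'],2),np.round(ray(c,*d['centre'],z),3))
        except Exception as e: print(n,e)
E
```

```text
{'t': 0.0, 'q': array([-1.42907249,  0.4778099 ,  0.02235192,  1.55647286, -0.01150982,
        1.10927102, -0.0830925 ]), 'joint_vel': array([-0.00069387,  0.00128967, -0.00053464,  0.00029275,  0.00037122,
       -0.00010328, -0.00049401]), 'joint_torque': array([-3.07501878e-04, -5.96437633e+01,  1.60755102e+00, -2.81199092e+01,
        1.24006905e-02,  9.21606144e-03,  3.10900668e-05]), 'eef_pos': array([0.16676022, 0.65349407, 0.2473103 ]), 'tool_rot': array([ 6.13468596e-04,  7.89689488e-01,  6.13506049e-01, -6.80788949e-04]), 'contact_force': array([-0.16013992, -0.23677722, -0.18789412]), 'torque': array([-0.00948655,  0.00268861,  0.05141058]), 'gripper_width': 0.999159797685405}
top {'fov_y': 55.28007792897496, 'cx': 326.0787241159186, 'cy': 244.6812480372846, 'world_from_camera': array([[-0.02767947, -0.97973164,  0.19839297,  0.38783669],
       [-0.99961584,  0.02741097, -0.00410018,  0.0058297 ],
       [-0.00142107, -0.19843024, -0.98011398,  1.09630023],
       [ 0.        ,  0.        ,  0.        ,  1.        ]])}
box [246. 206.] 0.91 [0.606 0.283 0.045]
box [193. 1
[... 815 characters left out ...]
56895],
       [ 0.        ,  0.        ,  0.        ,  1.        ]])}
box [304. 416.] 0.97 [0.741 0.196 0.045]
box [279. 463.] 0.94 [0.657 0.284 0.045]
box [319. 483.] 0.88 [0.762 0.31  0.045]
jig [242. 316.] 0.76 [ 0.526 -0.02   0.012]
cam [230. 292.] 0.69 [ 0.517 -0.077  0.03 ]
handle [232. 290.] 0.95 [ 0.588 -0.065  0.074]
tape [237. 201.] 0.92 [ 0.561 -0.272  0.024]
jar [230. 453.] 0.95 [0.503 0.272 0.055]
jar [317. 280.] 0.27 [ 0.82  -0.037  0.055]
screwdriver [316. 284.] 0.69 [ 0.77  -0.043  0.01 ]
screwdriver [245. 315.] 0.4 [ 0.537 -0.022  0.01 ]
stop_mark [243. 315.] 0.8 [ 0.557 -0.017  0.03 ]
nest [245. 315.] 0.98 [ 0.539 -0.021  0.012]
lobe [232. 293.] 0.58 [ 0.52  -0.073  0.03 ]
```

Run:
```python
import cv2
a=cv2.imread('pics/top0.png')[140:380,140:520]
cv2.imwrite('pics/top0c.png',cv2.resize(a,None,fx=2.1,fy=2.1,interpolation=cv2.INTER_CUBIC))
a=cv2.imread('pics/scene0.png')[170:360,170:530]
cv2.imwrite('pics/scene0c.png',cv2.resize(a,None,fx=2.2,fy=2.2,interpolation=cv2.INTER_CUBIC))
```

```text
(no output)
```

View pics/top0c.png

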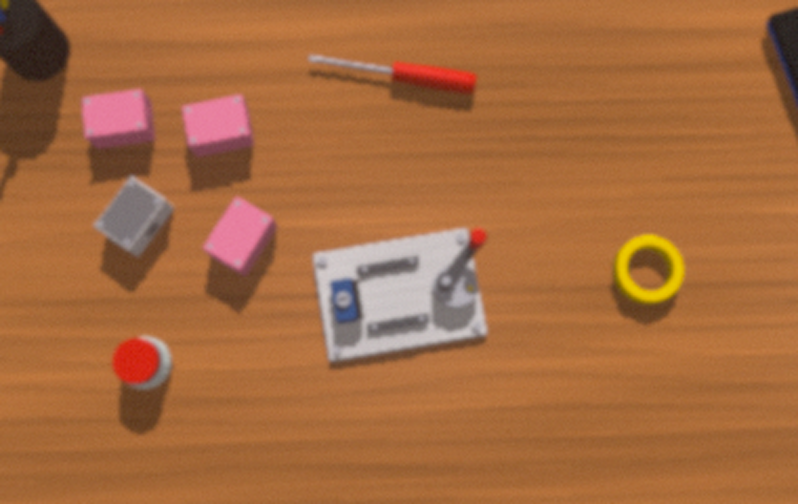

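View pics/scene0c.png

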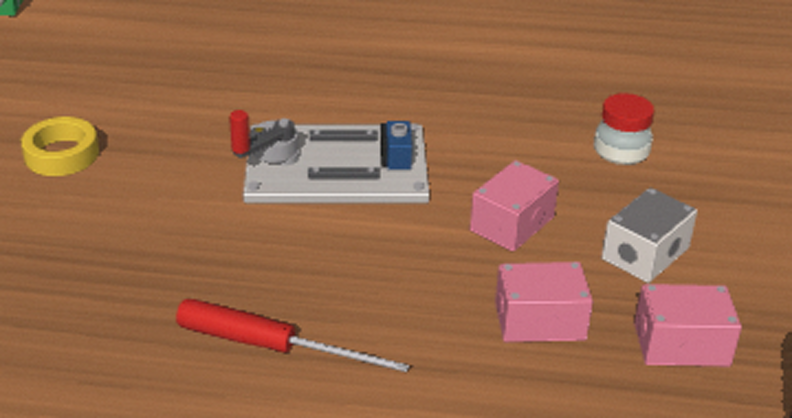

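The top view shows the white box with the grey lid at about (203, 241), three pink look-alikes, and the jig at about (330, 280). The blue stop is on the jig's left (+world y), and the red handle is to the upper right. I'll compute rough poses next.

```bash
cat >> h.py <<'E'
from scipy.spatial.transform import Rotation as R
def tool():
    o=readout.get_obs(); w,x,y,z=o['tool_rot']; return o['eef_pos'],R.from_quat([x,y,z,w]).as_matrix(),o
def delta(p,xdir_deg):
    """shift (cm, tool axes) and turn (deg about tool z) to TCP p with tool x along world angle xdir (mod 180)"""
    P,M,o=tool(); s=M.T@(np.asarray(p)-P)*100
    cur=np.degrees(np.arctan2(M[1,0],M[0,0])); d=-(xdir_deg-cur); d=(d+90)%180-90   # tool z down
    print('delta cm',np.round(s,2),'turn',round(d,1),'q7',round(o['q'][6],2),'TCP',np.round(P,4),'xang',round(cur,1),'t',o['t'])
def rect(pts):
    pts=np.array(pts); c=pts.mean(0); e=[pts[(i+1)%4]-pts[i] for i in range(4)]
    return c,[(round(float(np.hypot(*v[:2])),4),round(float(np.degrees(np.arctan2(v[1],v[0]))),1)) for v in e]
E
python3 - <<'E'
from h import *
c=get_calibration('top')
f=lambda L,z:[ray(c,140+y/2.1,140+x/2.1,z) for x,y in L]
print(rect(f([(314,253),(467,229),(487,336),(330,363)],.012)))
print('box',rect(f([(133,178),(172,212),(137,243),(95,222)],.045)))
print('axis,handletop',f([(447,283)],.055),f([(478,237)],.088))
p,_=rect(f([(133,178),(172,212),(137,240),(95,222)],.045))
delta([p[0]-0.02,p[1],.30],0)
E
```

```text
(array([ 0.52073222, -0.00630419,  0.012     ]), [(0.1773, -82.5), (0.124, -172.1), (0.1783, 98.1), (0.126, 7.5)])
box (array([0.61570351, 0.28748293, 0.045     ]), [(0.0601, -132.2), (0.0512, 131.7), (0.0536, 62.1), (0.0642, -39.8)])
axis,handletop [array([ 0.52671951, -0.05781787,  0.055     ])] [array([ 0.57068881, -0.09073524,  0.088     ])]
delta cm [-24.9   50.7   -5.17] turn 75.7 q7 -0.08 TCP [0.1669 0.6541 0.2483] xang 75.7 t 1.2
```

Request:
carry_out([
  [[-2.5,5,0],0],
  [[-5,10,0],0],
  [[-7.5,15,0],0],
  [[-10,20,0],0],
  [[-12.5,25,0],0],
  [[-15,30,0],0],
  [[-17.5,35,0],0],
  [[-20,40,0],0],
  [[-22.5,45,0],0],
  [[-24.5,50,0],0],
])

```text
t: 2.45
eef_pos: [0.5921, 0.2916, 0.2486]
tool_rot: [0.0, 0.79, 0.613, 0.0]
contact_force: [0.1, 1.4, 0.4]
gripper_width: 1.003
```

Run:
```python
from h import *
im,c=snap('wrist','w1'); print(np.round(c['world_from_camera'],3),c['fov_y'])
for d in models.spot_in('box','wrist'): print(d,ray(c,*d['centre'],.045))
print(tool()[0],tool()[2]['q'])
```

```text
[[ 0.248  0.934  0.257  0.526]
 [ 0.969 -0.239 -0.066  0.309]
 [ 0.     0.265 -0.964  0.373]
 [ 0.     0.     0.     1.   ]] 69.723079827905
{'centre': [325.7, 371.5], 'score': 0.91} [0.7220283  0.31395965 0.045     ]
{'centre': [339.2, 268.5], 'score': 0.87} [0.71042329 0.20324375 0.045     ]
{'centre': [233.1, 211.4], 'score': 0.79} [0.58337373 0.18268284 0.045     ]
{'centre': [232.9, 327.4], 'score': 0.67} [0.61148762 0.29336539 0.045     ]
[0.59608334 0.28595555 0.24850245] [-0.68034739  0.4562209   0.19063775  1.60208512 -0.08893493  1.09066729
  0.84315766]
```

View pics/w1.png

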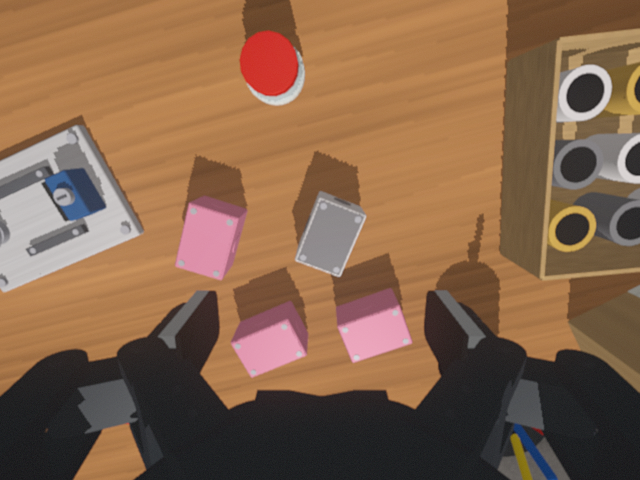

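The wrist view shows the white box at about (331, 234), with lid corners near (317,192), (366,210), (341,276) and (296,261). Its long axis is steep in the picture.

Run:
```python
from h import *
c=get_calibration('wrist'); im=cv2.imread('pics/w1.png')
hsv=cv2.cvtColor(im,cv2.COLOR_BGR2HSV); m=((hsv[...,1]<40)&(hsv[...,2]>90)).astype(np.uint8)
roi=np.zeros_like(m); roi[180:290,285:375]=1; m*=roi
ys,xs=np.nonzero(m); W=np.array([ray(c,y,x,.045)[:2] for x,y in zip(xs,ys)],np.float32)
r=cv2.minAreaRect(W*1000); print('seg',r,len(xs))
p,e=rect([ray(c,y,x,.045) for x,y in [(317,192),(366,210),(341,276),(296,261)]]); print(p,e)
delta([p[0],p[1],.10],0)
```

```text
seg ((618.9357299804688, 288.3819580078125), (51.3681640625, 75.22920227050781), 54.172542572021484) 3699
[0.61953486 0.28843179 0.045     ] [(0.0504, 54.9), (0.0722, -33.6), (0.0484, -124.4), (0.0729, 148.0)]
delta cm [ 0.88  2.14 14.86] turn 75.1 q7 0.84 TCP [0.5961 0.286  0.2485] xang 75.1 t 2.55
```

Request:
carry_out([
  [[0.3,0.7,4.3],7],
  [[0.6,1.4,8.6],14],
  [[0.82,2.05,12.8],20],
  [[0.82,2.05,12.8],20],
  [[0.82,2.05,12.8],20],
  [[0.82,2.05,12.8],20],
], hand=0.85, newtons=30)

```text
t: 3.3
eef_pos: [0.6195, 0.2889, 0.1231]
tool_rot: [0.002, 0.886, 0.463, 0.003]
contact_force: [-0.1, 0.4, -0.1]
gripper_width: 0.855
```

Run:
```python
from h import *
im,c=snap('wrist','w2'); delta([.6185,.288,.030],55.3)
# project lid outline hypothesis
img=cv2.imread('pics/w2.png')
a=np.radians(145.3)
u=np.array([np.cos(a),np.sin(a)]);v=np.array([-u[1],u[0]])
P=[np.r_[np.array([.6185,.288])+i*.035*u+j*.025*v,.045] for i,j in [(1,1),(1,-1),(-1,-1),(-1,1)]]
cv2.polylines(img,[np.int32(proj(c,P).round())],True,(0,255,0),1); cv2.imwrite('pics/w2o.png',img)
```

```text
delta cm [-0.13 -0.08  9.28] turn -0.1 q7 0.58 TCP [0.6194 0.2888 0.1228] xang 55.2 t 3.35
```

View pics/w2o.png

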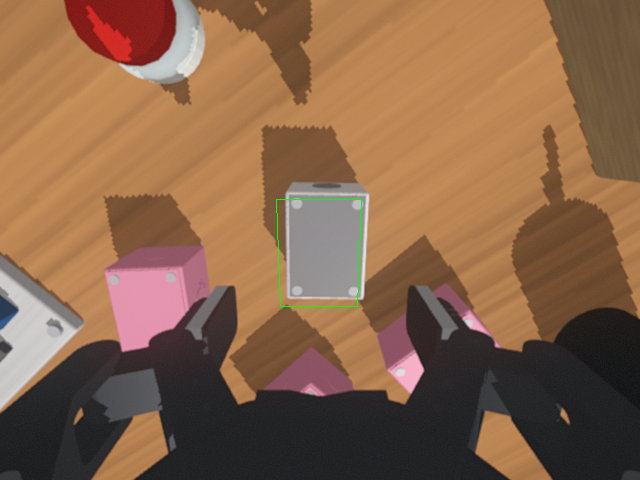

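Run:
```python
from h import *
c=get_calibration('wrist')
p,e=rect([ray(c,y,x,.045) for x,y in [(286,193),(368,193),(363,299),(287,298)]]); print(p,e)
P,M,o=tool()
q=ray(c,290,440,.045)[:2]; 
for px in [(440,285),(378,340),(205,248),(312,350)]: print('pink corner in tool frame mm',np.round(M.T[:2,:2]@(ray(c,px[1],px[0],.045)[:2]-p[:2])*1000))
delta([p[0],p[1],.030],np.mean([55.2]))
```

```text
[0.61729263 0.29423633 0.045     ] [(0.0482, 55.1), (0.0682, -35.4), (0.0487, -125.7), (0.0675, 144.1)]
pink corner in tool frame mm [72. 25.]
pink corner in tool frame mm [35. 64.]
pink corner in tool frame mm [-74.  -0.]
pink corner in tool frame mm [-9. 72.]
delta cm [ 0.31 -0.54  9.28] turn -0.0 q7 0.58 TCP [0.6194 0.2888 0.1228] xang 55.2 t 3.35
```

Request:
carry_out([
  [[0.3,-0.5,0],0],
  [[0.3,-0.5,4],0],
  [[0.3,-0.5,7],0],
  [[0.3,-0.5,9.1],0],
  [[0.3,-0.5,9.3],0],
  [[0.3,-0.5,9.3],0],
])

```text
t: 4.1
eef_pos: [0.6183, 0.2943, 0.0308]
tool_rot: [0.002, 0.886, 0.463, 0.003]
contact_force: [-0.2, -0.1, -0.4]
gripper_width: 0.848
```

Request:
carry_out([
  [[0,0,0],0],
  [[0,0,0],0],
  [[0,0,0],0],
  [[0,0,0],0],
  [[0,0,0],0],
  [[0,0,0],0],
], hand=0.3, newtons=30)

```text
t: 4.85
eef_pos: [0.6193, 0.2947, 0.0325]
tool_rot: [0.002, 0.886, 0.463, 0.004]
contact_force: [-1.1, -0.8, 7.3]
gripper_width: 0.577
```

Request:
carry_out([
  [[0,0,-2],0],
  [[0,0,-5],0],
  [[0,0,-8],0],
  [[0,0,-10],0],
  [[0,0,-10],0],
  [[0,0,-10],0],
])

```text
t: 5.6
eef_pos: [0.6176, 0.2944, 0.1315]
tool_rot: [0.002, 0.886, 0.463, 0.004]
contact_force: [-0.1, 0.5, -1.0]
gripper_width: 0.579
```

Run:
```python
from h import *
im,c=snap('wrist','w3'); P,M,o=tool(); print(P,o['contact_force'],o['gripper_width'])
j=np.array([.5207,-.0063]); a=np.radians(97.8); n=j+.0025*np.array([np.cos(a),np.sin(a)]); print(n)
delta([n[0],n[1],.16],7.8)
```

```text
[0.61741686 0.29433586 0.13107571] [-0.14275651 -0.31871979 -1.14316492] 0.5746340660888086
[ 0.52036071 -0.00382313]
delta cm [-30.01   9.08  -2.95] turn 47.4 q7 0.57 TCP [0.6174 0.2943 0.1311] xang 55.2 t 5.65
```

View pics/w3.png

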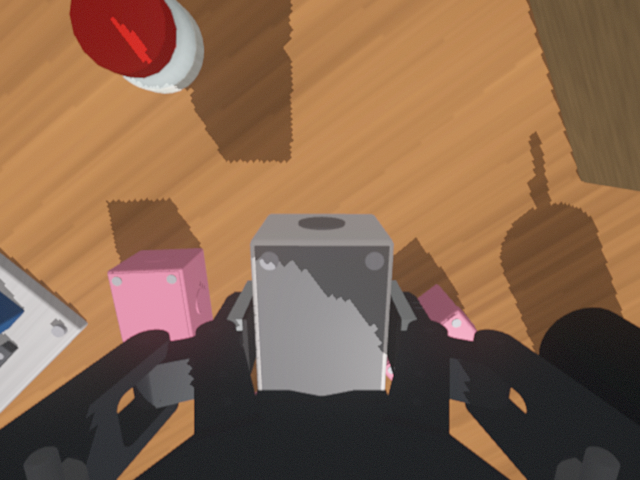

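Request:
carry_out([
  [[-2,1,-3],0],
  [[-6,3,-6],6],
  [[-11,5,-6.9],12],
  [[-16,7,-6.9],18],
  [[-21,9,-6.9],25],
  [[-26,11,-6.9],32],
  [[-31,13,-6.9],40],
  [[-36.8,15.4,-6.9],47.4],
  [[-36.8,15.4,-6.9],47.4],
  [[-36.8,15.4,-6.9],47.4],
])

```text
t: 6.9
eef_pos: [0.5327, -0.0953, 0.1989]
tool_rot: [0.0, 0.998, 0.068, 0.003]
contact_force: [-0.4, 0.0, -1.6]
gripper_width: 0.579
```

Request:
carry_out([
  [[0,0,0],0],
  [[0,0,0],0],
])

```text
t: 7.15
eef_pos: [0.5329, -0.0939, 0.1985]
tool_rot: [0.0, 0.998, 0.069, 0.003]
contact_force: [0.5, 0.1, -2.2]
gripper_width: 0.578
```

Run:
```python
from h import *
im,c=snap('wrist','w4'); P,M,o=tool(); print(P,o['contact_force'],o['gripper_width'],o['q'])
img=cv2.imread('pics/w4.png')
j=np.array([.5207,-.0063]); a=np.radians(97.8); u=np.array([np.cos(a),np.sin(a)]);v=np.array([-u[1],u[0]])
J=lambda x,y,z:np.r_[j+x*u+y*v,z]
cv2.polylines(img,[np.int32(proj(c,[J(x,y,.012) for x,y in [(.09,.062),(.09,-.062),(-.09,-.062),(-.09,.062)]]).round())],True,(0,255,0),1)
for s in (1,-1): cv2.polylines(img,[np.int32(proj(c,[J(x,s*y,.020) for x,y in [(.042,.028),(.042,.038),(-.028,.038),(-.028,.028)]]).round())],True,(0,0,255),1)
cv2.imwrite('pics/w4o.png',img)
```

```text
[ 0.53286143 -0.09415765  0.19864913] [ 0.02226521  0.47955884 -1.78670923] 0.5799343826763306 [-0.38100566  0.34238696  0.5464204   1.9598467  -0.22655613  0.8929443
  0.41959974]
```

View pics/w4o.png

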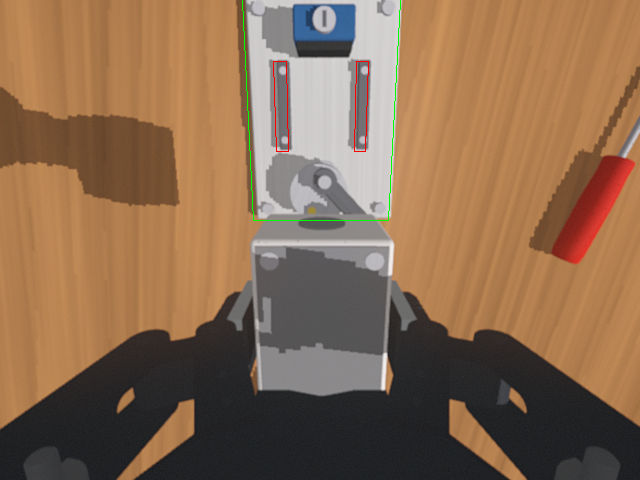

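Run:
```python
from h import *
c=get_calibration('wrist'); P,M,o=tool()
for px in [(252,243),(391,243)]: print('lid corner tool mm',np.round(M.T@(ray(c,px[1],px[0],P[2]-.0325+.045)-P)*1000,1))
j=np.array([.5212,-.0063]); a=np.radians(97.8); u=np.array([np.cos(a),np.sin(a)]);v=np.array([-u[1],u[0]])
for nm,px,z in [('stop face bottom',(325,56),.012),('stop face top',(325,33),.042),('railL end far',(279,64),.02),('railL near',(284,150),.02),('railR inner',(357,107),.02),('railL inner',(289,107),.02)]:
    d=ray(c,px[1],px[0],z)[:2]-j; print(nm,np.round([d@u*1000,d@v*1000],1))
g=cv2.cvtColor(cv2.imread('pics/w4.png'),cv2.COLOR_BGR2GRAY); print(g[107,268:296],g[107,350:376]); print(g[55:75,280],g[140:160,284]); print(g[44:66,325])
delta([*(j+.0025*u),.16],7.8)
```

```text
lid corner tool mm [-23.9 -35.1 -12.7]
lid corner tool mm [ 23.2 -35.  -12.4]
stop face bottom [46.9 -3. ]
stop face top [55.6 -2.5]
railL end far [39.3 34. ]
railL near [-27.5  31.8]
railR inner [  7.1 -29.5]
railL inner [ 7.  26.7]
[204 191 149 133 135 136 136 137 139 131 111 104 108 111 113 112 111 111
 111 113 111 115 150 193 207 205 204 205] [152 132 136 138 137 137 126  95  93 110 112 114 115 113 113 115 112 113
 126 170 207 210 207 207 205 204]
[203 202 204 203 188 145 108 106 108 108 109 128 160 184 193 193 194 185
 159 126] [190 192 188 166 127 111 110 110 109 139 186 205 202 174 143 137 137 137
 137 137]
[ 55  55  54  58  58  54  47  39  41  44  46  38  64 135 190 205 205 204
 204 205 204 203]
delta cm [ 0.03 -9.12  3.86] turn 0.1 q7 0.42 TCP [ 0.5329 -0.0942  0.1986] xang 7.9 t 7.2
```

Run:
```python
from h import *
from scipy.optimize import least_squares
c=get_calibration('wrist')
g=cv2.cvtColor(cv2.imread('pics/w4.png'),cv2.COLOR_BGR2GRAY).astype(float)
def edge(r,lo,hi,t,rise):
    s=g[r,lo:hi]; 
    for i in range(len(s)-1):
        if (rise and s[i]<t<=s[i+1]) or (not rise and s[i]>t>=s[i+1]): return lo+i+(t-s[i])/(s[i+1]-s[i])
obs=[]
for r in range(74,134,3):
    for lo,hi,y in [(284,300,.028),(362,380,-.038)]:
        e=edge(r,lo,hi,160,True)
        if e: obs.append((ray(c,r,e,.020)[:2],y))
pl=[]
for r in list(range(20,200,6)):
    # plate outer edges: wood saturation
    im=cv2.imread('pics/w4.png').astype(int); s=im[r,:,2]-im[r,:,0]
    L=[k for k in range(225,275) if s[k]>35]; Rr=[k for k in range(370,410) if s[k]>35]
    if r in(20,110,194): print(r,max(L),min(Rr))
    pl.append((ray(c,r,max(L)+.5,.012)[:2],.062)); pl.append((ray(c,r,min(Rr)-.5,.012)[:2],-.062))
def fit(o):
    def f(p):
        u=np.array([np.cos(p[0]),np.sin(p[0])]);v=np.array([-u[1],u[0]]);j=np.array([.5212,-.0063])+p[1]*v
        return [((w-j)@v-y)*1000 for w,y in o]
    s=least_squares(f,[np.radians(97.8),0],loss='soft_l1'); print(len(o),np.degrees(s.x[0]),s.x[1]*1000,np.std(s.fun)); return s
fit(obs); fit([o for o in obs if o[1]>0]);fit([o for o in obs if o[1]<0]); fit(pl)
```

```text
20 245 401
110 250 396
194 255 392
40 98.05106944341291 -1.8070869964630074 0.5153436838604494
20 98.04956470366656 -2.318921909848388 0.054732027616172595
20 98.08583462759633 -1.3009691976615174 0.05790786219342098
60 98.05454321196531 -1.6953174662415682 0.4611128104496126
```

Run:
```python
from h import *
delta([.5229,-.0040,.075],8.05)
```

```text
delta cm [ 0.18 -9.08 12.36] turn -0.2 q7 0.42 TCP [ 0.5329 -0.0942  0.1986] xang 7.9 t 7.2
```

Request:
carry_out([
  [[0,-3,0],0],
  [[0.1,-6,0],0],
  [[0.18,-9.08,0],-0.2],
  [[0.18,-9.08,4],-0.2],
  [[0.18,-9.08,9],-0.2],
  [[0.18,-9.08,12.4],-0.2],
  [[0.18,-9.08,12.4],-0.2],
  [[0.18,-9.08,12.4],-0.2],
])

```text
t: 8.2
eef_pos: [0.5239, -0.0039, 0.0757]
tool_rot: [0.0, 0.997, 0.071, 0.004]
contact_force: [-0.4, -0.3, -2.5]
gripper_width: 0.585
```

Run:
```python
from h import *
delta([.5229,-.0040,.0445],8.05)
```

```text
delta cm [-0.12 -0.01  3.12] turn 0.1 q7 0.36 TCP [ 0.5239 -0.0039  0.0757] xang 8.1 t 8.2
```

Request:
carry_out([
  [[-0.12,0,1],0],
  [[-0.12,0,2],0],
  [[-0.12,0,2.6],0],
  [[-0.12,0,2.9],0],
  [[-0.12,0,3],0],
  [[-0.12,0,3],0],
])

```text
t: 8.95
eef_pos: [0.523, -0.0041, 0.0457]
tool_rot: [0.0, 0.997, 0.071, 0.004]
contact_force: [0.1, 0.1, -1.9]
gripper_width: 0.583
```

Request:
carry_out([
  [[0,0,0.1],0],
  [[0,0,0.2],0],
  [[0,0,0.2],0],
])

```text
t: 9.32
eef_pos: [0.5233, -0.004, 0.0445]
tool_rot: [0.0, 0.997, 0.071, 0.004]
contact_force: [-1.2, 0.8, 7.8]
gripper_width: 0.578
```

Run:
```python
from h import *
im,c=snap('scene','s2'); P,M,o=tool(); print(P,o['contact_force'],o['gripper_width'])
a=cv2.imread('pics/s2.png')[170:290,230:410]
cv2.imwrite('pics/s2c.png',cv2.resize(a,None,fx=4,fy=4,interpolation=cv2.INTER_CUBIC))
```

```text
[ 0.52326782 -0.0040483   0.04448731] [-2.78305045  0.7914934   7.48531298] 0.5799158828097054
```

View pics/s2c.png

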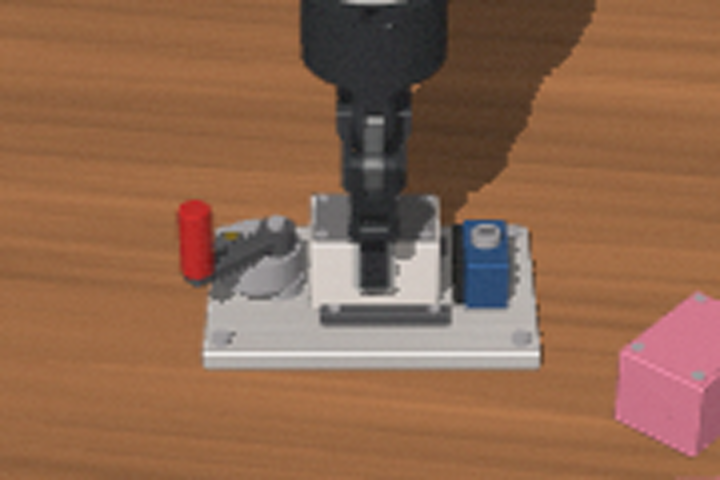

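The box sits behind the near rail, flat in the channel, with a gap to both the eccentric and the stop. The contact force of 7.5 N came at the expected height, so I'm releasing it.

Request:
carry_out([
  [[0,0,0],0],
  [[0,0,0],0],
  [[0,0,0],0],
  [[0,0,0],0],
], hand=0.8)

```text
t: 9.88
eef_pos: [0.5232, -0.004, 0.0444]
tool_rot: [0.0, 0.997, 0.071, 0.004]
contact_force: [-0.1, -0.0, -0.3]
gripper_width: 0.799
```

Request:
carry_out([
  [[0,0,-2],0],
  [[0,0,-6],0],
  [[0,0,-10],0],
  [[0,4,-14],0],
  [[0,9,-15],0],
  [[0,9,-15],0],
  [[0,9,-15],0],
])

```text
t: 10.75
eef_pos: [0.5344, -0.0927, 0.1941]
tool_rot: [-0.0, 0.998, 0.071, 0.004]
contact_force: [0.4, 1.0, 1.0]
gripper_width: 0.798
```

Run:
```python
from h import *
im,c=snap('wrist','w5'); P,M,o=tool(); print(P,o['contact_force'],o['gripper_width'],np.round(o['q'],2))
print(models.spot_in('handle_top','wrist'))
j=np.array([.5229,-.0061]); a=np.radians(98.05); u=np.array([np.cos(a),np.sin(a)]);v=np.array([-u[1],u[0]])
img=cv2.imread('pics/w5.png')
J=lambda x,y,z:np.r_[j+x*u+y*v,z]
t=np.radians(225); 
pts=proj(c,[J(-.0516+.055*np.cos(k),.055*np.sin(k),.088) for k in np.radians([205,215,225,235])]); print(pts)
for q in pts: cv2.circle(img,tuple(np.int32(q)),3,(0,255,0),1)
for s in (1,-1): cv2.polylines(img,[np.int32(proj(c,[J(x,s*y,.020) for x,y in [(.042,.028),(.042,.038),(-.028,.038),(-.028,.028)]]).round())],True,(0,0,255),1)
cv2.imwrite('pics/w5o.png',img)
```

```text
[ 0.5342847  -0.09199182  0.19380845] [ 0.1429637   0.15159954 -0.09677926] 0.8002559689095644 [-0.39  0.35  0.55  1.96 -0.24  0.88  0.43]
[{'centre': [203.9, 325.0], 'score': 0.95}, {'centre': [157.2, 332.8], 'score': 0.55}]
[[354.92589977 262.09264699]
 [366.87096007 255.65005702]
 [377.65757515 247.27927637]
 [386.9781158  237.16317244]]
```

View pics/w5o.png

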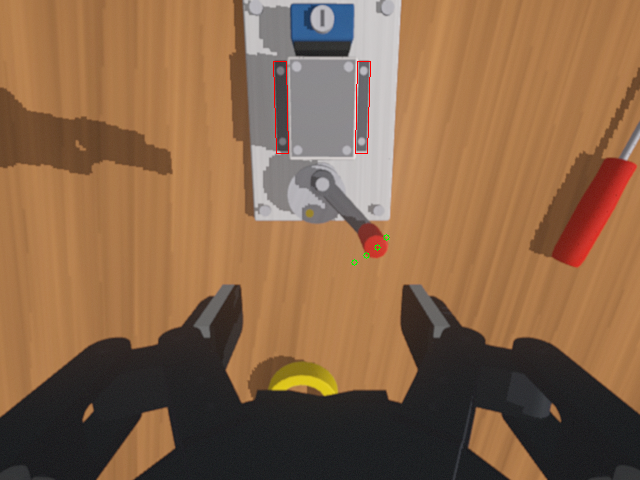

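The box is square between the rails with gaps at both ends. The red post top is at (376, 246), which puts the handle at about 225° in the jig frame and the lobe at about 160°. Next I go to the handle with the jaws along its arc.

```bash
cat >> h.py <<'E'
A=np.array([.5301,-.0572]); J0=98.05
def hp(phi,r=.055): 
    t=np.radians(phi+J0); return A+r*np.array([np.cos(t),np.sin(t)])
def arc(phis,z):
    """rows to follow the arc at handle angles phis from the present pose"""
    P,M,o=tool(); cur=np.degrees(np.arctan2(M[1,0],M[0,0])); rows=[]
    for f in phis:
        s=M.T@(np.r_[hp(f),z]-P)*100; d=(-(f+J0+90-cur)+90)%180-90
        rows.append([[round(float(k),2) for k in s],round(float(d),1)])
    print(rows)
def status():
    P,M,o=tool(); d=P[:2]-A; phi=(np.degrees(np.arctan2(d[1],d[0]))-J0)%360; t=np.radians(phi+J0)
    F=o['contact_force'][:2]; cw=np.array([np.sin(t),-np.cos(t)]); rr=np.array([np.cos(t),np.sin(t)])
    print('phi',round(phi,2),'r',round(np.hypot(*d)*1000,1),'resist',round(-F@cw,2),'radial',round(F@rr,2),'fz',round(o['contact_force'][2],1),'w',round(o['gripper_width'],3),'z',round(P[2],4),'t',round(o['t'],2))
E
python3 - <<'E'
from h import *
arc([225],.120)
E
```

```text
[[[3.9, 0.42, 7.4], -44.8]]
```

Request:
carry_out([
  [[1,0.1,0],-10],
  [[2,0.2,0],-20],
  [[3,0.3,1],-30],
  [[3.9,0.42,4],-40],
  [[3.9,0.42,7.4],-44.8],
  [[3.9,0.42,7.4],-44.8],
  [[3.9,0.42,7.4],-44.8],
  [[3.9,0.42,7.4],-44.8],
], hand=0.5)

```text
t: 11.85
eef_pos: [0.5749, -0.09, 0.1214]
tool_rot: [0.002, 0.895, 0.446, 0.004]
contact_force: [-0.0, 0.9, -0.7]
gripper_width: 0.504
```

Run:
```python
from h import *
status(); arc([225],.077)
im,c=snap('wrist','w6'); d=models.spot_in('handle_top','wrist'); print([(x['centre'],round(x['score'],2),ray(c,*x['centre'],.088)) for x in d], hp(225))
hsv=cv2.cvtColor(im,cv2.COLOR_RGB2HSV); m=((hsv[...,1]>180)&((hsv[...,0]<8)|(hsv[...,0]>172))&(hsv[...,2]>60)).astype(np.uint8)
n,l,s,ce=cv2.connectedComponentsWithStats(m); 
for i in range(1,n):
    if s[i][4]>150: print(s[i],ce[i])
print(proj(c,[np.r_[hp(225),.088],np.r_[tool()[0][:2],.088]]))
```

```text
phi 225.69 r 55.5 resist 0.69 radial -0.5 fz -0.7 w 0.504 z 0.1214 t 11.85
[[[-0.09, -0.08, 4.44], -0.1]]
[([182.5, 311.1], 0.58, array([ 0.53231796, -0.06320635,  0.088     ]))] [ 0.57405382 -0.09026148]
[301 251  34  45 971] [316.42430484 277.14006179]
[496 387  19  24 200] [505.19  397.095]
[444 406  36  35 641] [458.90327613 424.91263651]
[[319.09177691 283.54009021]
 [320.09242416 284.3005976 ]]
```

View pics/w6.png

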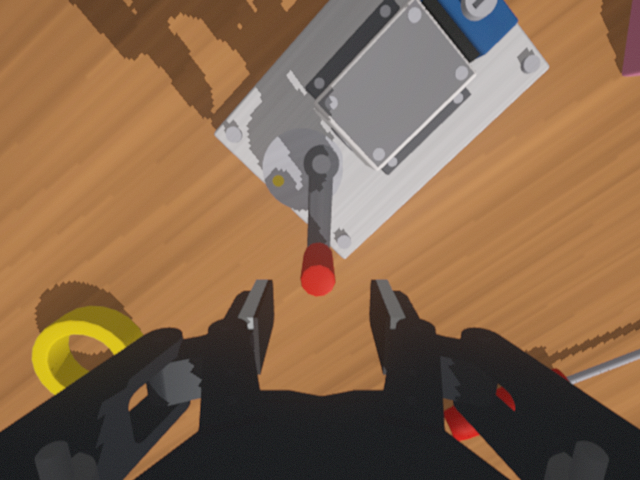

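The post top is at (318, 279), against a predicted (319, 284), so the jaws straddle it. I'm descending and closing.

Request:
carry_out([
  [[-0.1,-0.2,1.5],0],
  [[-0.1,-0.2,3],0],
  [[-0.1,-0.2,4.2],0],
  [[-0.1,-0.2,4.4],0],
  [[-0.1,-0.2,4.4],0],
])

```text
t: 12.58
eef_pos: [0.5728, -0.0898, 0.0769]
tool_rot: [0.001, 0.895, 0.446, 0.004]
contact_force: [-0.2, -0.2, 0.6]
gripper_width: 0.499
```

Request:
carry_out([
  [[0,0,0],0],
  [[0,0,0],0],
  [[0,0,0],0],
  [[0,0,0],0],
  [[0,0,0],0],
], hand=0.1, newtons=25)

```text
t: 13.2
eef_pos: [0.5732, -0.0901, 0.0773]
tool_rot: [0.002, 0.895, 0.446, 0.004]
contact_force: [-1.0, -2.1, 5.9]
gripper_width: 0.201
```

Run:
```python
from h import *
status(); p=tool()[0]; 
arc([223,219,215,211,207,203,199,195,191,187],.077)
```

```text
phi 224.58 r 54.2 resist -2.28 radial 0.46 fz 5.9 w 0.201 z 0.0773 t 13.2
[[[-0.15, 0.08, 0.03], 1.9], [[-0.54, 0.05, 0.03], 5.9], [[-0.92, -0.0, 0.03], 9.9], [[-1.29, -0.08, 0.03], 13.9], [[-1.66, -0.19, 0.02], 17.9], [[-2.02, -0.32, 0.02], 21.9], [[-2.37, -0.47, 0.02], 25.9], [[-2.71, -0.65, 0.01], 29.9], [[-3.04, -0.86, 0.01], 33.9], [[-3.35, -1.08, 0.01], 37.9]]
```

Request:
carry_out([
  [[-0.15,0.05,0],2],
  [[-0.54,0.03,0],6],
  [[-0.92,0,0],10],
  [[-1.29,-0.08,0],14],
  [[-1.66,-0.19,0],18],
  [[-2.02,-0.32,0],22],
  [[-2.37,-0.47,0],26],
  [[-2.71,-0.65,0],30],
  [[-3.04,-0.86,0],34],
  [[-3.35,-1.08,0],38],
])

```text
t: 14.45
eef_pos: [0.5444, -0.1089, 0.0773]
tool_rot: [-0.001, 0.992, 0.13, 0.004]
contact_force: [-1.7, 4.0, 6.8]
gripper_width: 0.2
```

Run:
```python
from h import *
status()
arc([184,180,177,174,171,168,165],.077)
```

```text
phi 187.38 r 53.6 resist -0.58 radial -4.27 fz 6.8 w 0.2 z 0.0773 t 14.45
[[[-0.32, 0.13, 0.03], 2.8], [[-0.71, 0.1, 0.02], 6.8], [[-0.99, 0.06, 0.02], 9.8], [[-1.27, -0.0, 0.02], 12.8], [[-1.55, -0.07, 0.02], 15.8], [[-1.83, -0.16, 0.01], 18.8], [[-2.1, -0.26, 0.01], 21.8]]
```

Request:
carry_out([
  [[-0.32,0.03,0],3],
  [[-0.71,0,0],7],
  [[-0.99,-0.05,0],10],
  [[-1.27,-0.1,0],13],
  [[-1.55,-0.17,0],16],
  [[-1.83,-0.26,0],19],
])

```text
t: 15.2
eef_pos: [0.5264, -0.1104, 0.0773]
tool_rot: [-0.002, 0.999, -0.037, 0.005]
contact_force: [0.7, 1.9, 5.4]
gripper_width: 0.201
```

Run:
```python
from h import *
status(); print(tool()[2]['torque'])
arc([166,164,162,160,158,156],.077)
```

```text
phi 168.02 r 53.4 resist 0.56 radial -1.93 fz 5.4 w 0.201 z 0.0773 t 15.2
[0.15995863 0.1381114  0.27493708]
[[[-0.19, 0.16, 0.03], 1.8], [[-0.39, 0.15, 0.03], 3.8], [[-0.58, 0.14, 0.03], 5.8], [[-0.77, 0.11, 0.03], 7.8], [[-0.96, 0.09, 0.02], 9.8], [[-1.15, 0.05, 0.02], 11.8]]
```

```bash
cat >> h.py <<'E'
def st(*ph):
    P,M,o=tool(); status(); d=P[:2]-A; t=np.arctan2(d[1],d[0]); cw=np.array([np.sin(t),-np.cos(t)])
    yaw=np.degrees(np.arctan2(M[1,0],M[0,0]))-J0-90
    print('EQ force',round(-o['contact_force'][:2]@cw+o['torque'][2]/.055,2),'Tz',np.round(o['torque'][2],3),'yaw phi',round(yaw%180,2),'jv',round(float(np.abs(o['joint_vel']).max()),3))
    if ph: arc(ph,.077)
E
python3 -c "
from h import *
st()"
```

```text
phi 168.02 r 53.4 resist 0.56 radial -1.93 fz 5.4 w 0.201 z 0.0773 t 15.2
EQ force 5.56 Tz 0.275 yaw phi 167.76 jv 0.317
```

Request:
carry_out([
  [[-0.19,0.04,0],2],
  [[-0.39,0.03,0],4],
  [[-0.58,0.02,0],6],
  [[-0.77,0,0],8],
])

```text
t: 15.7
eef_pos: [0.519, -0.1093, 0.0773]
tool_rot: [-0.002, 0.994, -0.107, 0.004]
contact_force: [0.6, 3.0, 4.7]
gripper_width: 0.201
```

```bash
python3 -c "
from h import *
st(158,156,154,152)"
```

```text
phi 159.89 r 53.3 resist -0.05 radial -3.03 fz 4.7 w 0.201 z 0.0773 t 15.7
EQ force 5.93 Tz 0.329 yaw phi 159.66 jv 0.213
[[[-0.18, 0.17, 0.03], 1.7], [[-0.37, 0.16, 0.03], 3.7], [[-0.56, 0.14, 0.03], 5.7], [[-0.76, 0.12, 0.03], 7.7]]
```

Request:
carry_out([
  [[-0.19,0,0],2],
  [[-0.38,-0.01,0],4],
  [[-0.57,-0.03,0],6],
  [[-0.75,-0.05,0],8],
])

```text
t: 16.2
eef_pos: [0.5117, -0.1072, 0.0773]
tool_rot: [-0.003, 0.984, -0.177, 0.004]
contact_force: [-0.0, 3.3, 5.7]
gripper_width: 0.205
```

```bash
python3 -c "
from h import *
st()"
```

```text
phi 151.7 r 53.2 resist -1.2 radial -3.13 fz 5.7 w 0.205 z 0.0773 t 16.2
EQ force 4.92 Tz 0.337 yaw phi 151.53 jv 0.214
```

Request:
carry_out([
  [[-0.19,0,0],2],
  [[-0.38,-0.01,0],4],
])

```text
t: 16.45
eef_pos: [0.5081, -0.1056, 0.0773]
tool_rot: [-0.003, 0.977, -0.213, 0.004]
contact_force: [0.7, 2.7, 5.2]
gripper_width: 0.198
```

```bash
python3 -c "
from h import *
st()"
```

```text
phi 147.55 r 53.2 resist -0.47 radial -2.74 fz 5.2 w 0.198 z 0.0773 t 16.45
EQ force 5.83 Tz 0.346 yaw phi 147.4 jv 0.218
```

Request:
carry_out([
  [[-0.19,0,0],2],
  [[-0.38,-0.01,0],4],
])

```text
t: 16.7
eef_pos: [0.5051, -0.1039, 0.0774]
tool_rot: [-0.003, 0.969, -0.248, 0.005]
contact_force: [4.3, 1.4, 0.8]
gripper_width: 0.199
```

```bash
python3 -c "
from h import *
st()"
```

```text
phi 143.8 r 52.9 resist 3.15 radial -3.31 fz 0.8 w 0.199 z 0.0774 t 16.7
EQ force 7.52 Tz 0.24 yaw phi 143.26 jv 0.223
```

Request:
carry_out([
  [[-0.19,0,0],2],
])

```text
t: 16.82
eef_pos: [0.5039, -0.1032, 0.0774]
tool_rot: [-0.003, 0.964, -0.266, 0.005]
contact_force: [3.8, 1.3, 0.1]
gripper_width: 0.202
```

```bash
python3 -c "
from h import *
st()"
```

```text
phi 142.31 r 53.0 resist 2.63 radial -3.03 fz 0.1 w 0.202 z 0.0774 t 16.82
EQ force 8.77 Tz 0.338 yaw phi 141.12 jv 0.235
```

Request:
carry_out([
  [[-0.19,0,0],2],
])

```text
t: 16.95
eef_pos: [0.5028, -0.1028, 0.0774]
tool_rot: [-0.002, 0.959, -0.284, 0.006]
contact_force: [6.2, -0.8, -3.2]
gripper_width: 0.202
```

```bash
python3 -c "
from h import *
st()"
```

```text
phi 141.09 r 53.2 resist 5.75 radial -2.5 fz -3.2 w 0.202 z 0.0774 t 16.95
EQ force 11.58 Tz 0.321 yaw phi 138.95 jv 0.237
```

Request:
carry_out([
  [[0,0,0],0],
  [[0,0,0],0],
])

```text
t: 17.2
eef_pos: [0.5028, -0.1028, 0.0774]
tool_rot: [-0.002, 0.959, -0.284, 0.006]
contact_force: [2.5, 1.9, 0.8]
gripper_width: 0.199
```

```bash
python3 -c "
from h import *
st()
im,c=snap('wrist','w7')"
```

```text
phi 141.03 r 53.1 resist 1.19 radial -2.91 fz 0.8 w 0.199 z 0.0774 t 17.2
EQ force 4.62 Tz 0.189 yaw phi 138.95 jv 0.004
```

View pics/w7.png

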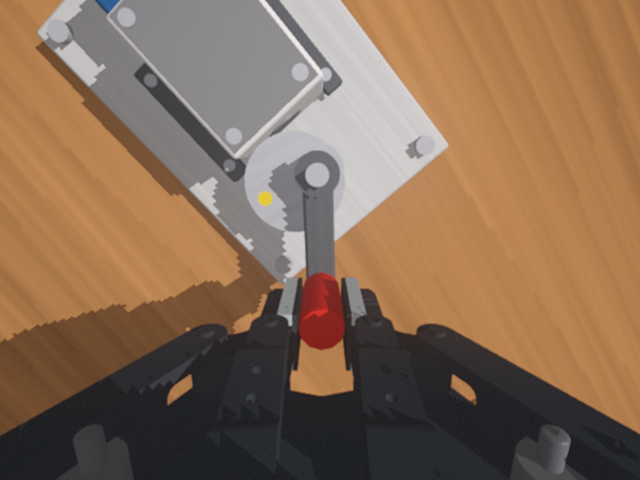

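The wrist view shows the disc against the box end at about (245, 160), with the post (320, 315) firmly between the pads. I'll take smooth multi-row steps so the force readings aren't reset transients.

Request:
carry_out([
  [[-0.07,0,0],0.7],
  [[-0.14,0,0],1.4],
  [[-0.21,0,0],2.1],
  [[-0.28,0,0],2.8],
])

```text
t: 17.75
eef_pos: [0.5009, -0.1017, 0.0774]
tool_rot: [-0.002, 0.951, -0.308, 0.007]
contact_force: [5.2, -0.9, -3.0]
gripper_width: 0.199
```

```bash
python3 -c "
from h import *
st()"
```

```text
phi 138.7 r 53.2 resist 4.85 radial -2.06 fz -3.0 w 0.199 z 0.0774 t 17.75
EQ force 12.06 Tz 0.397 yaw phi 136.11 jv 0.077
```

Driving force is up about 6.5 N over the free swing, about 16 N of squeeze. The angle is about 8° past the bite, about 13 N. Both are near the 14 N target, so I'm stopping here: unload, release, and retreat straight up.

Request:
carry_out([
  [[0,0,0],0],
  [[0,0,0],0],
])

```text
t: 18.0
eef_pos: [0.5009, -0.1017, 0.0774]
tool_rot: [-0.002, 0.951, -0.308, 0.007]
contact_force: [4.5, -0.0, -2.0]
gripper_width: 0.202
```

Request:
carry_out([
  [[0,0,0],0],
  [[0,0,0],0],
  [[0,0,0],0],
  [[0,0,0],0],
], hand=0.5)

```text
t: 18.5
eef_pos: [0.5006, -0.1017, 0.0773]
tool_rot: [-0.002, 0.951, -0.308, 0.006]
contact_force: [-0.2, 0.0, 0.2]
gripper_width: 0.499
```

Request:
carry_out([
  [[0,0,-1],0],
  [[0,0,-3],0],
  [[0,0,-6],0],
  [[0,1.5,-9],0],
  [[0,3,-12],0],
  [[0,3,-12],0],
  [[0,3,-12],0],
  [[0,3,-12],0],
])

```text
t: 19.5
eef_pos: [0.4811, -0.1254, 0.1962]
tool_rot: [-0.002, 0.952, -0.307, 0.006]
contact_force: [0.5, 0.4, -0.3]
gripper_width: 0.502
```

Run:
```python
from h import *
st(); im,c=snap('wrist','w8')
hsv=cv2.cvtColor(im,cv2.COLOR_RGB2HSV); m=((hsv[...,1]>180)&((hsv[...,0]<8)|(hsv[...,0]>172))&(hsv[...,2]>60)).astype(np.uint8)
n,l,s,ce=cv2.connectedComponentsWithStats(m)
for i in range(1,n):
    if s[i][4]>150: print(s[i],ce[i])
j=np.array([.5229,-.0061]); a=np.radians(98.05); u=np.array([np.cos(a),np.sin(a)]);v=np.array([-u[1],u[0]])
print(proj(c,[np.r_[hp(f),.088] for f in (135,139,143)]))
```

```text
phi 136.25 r 84.0 resist 0.14 radial -0.64 fz -0.3 w 0.502 z 0.1962 t 19.5
EQ force -0.63 Tz -0.043 yaw phi 136.14 jv 0.004
[311 183  25  29 525] [323.12380952 197.62095238]
[[319.32224137 201.61250739]
 [324.94990341 201.51887721]
 [330.55971054 201.03578831]]
```

View pics/w8.png

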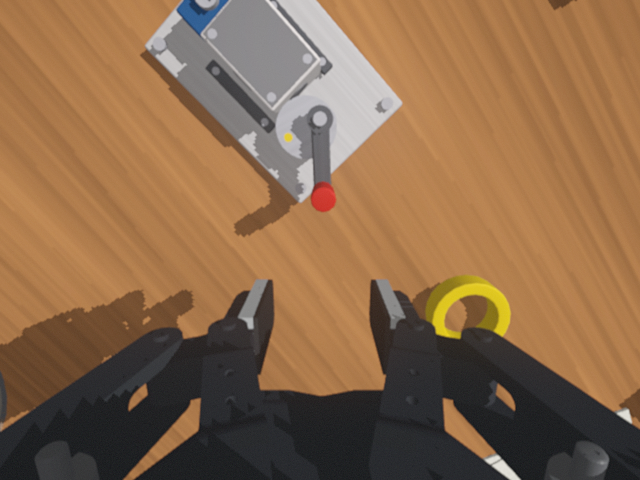

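The handle stayed at about 138–139°. The box is square between the rails, held between the disc and the blue stop, and the tape is untouched. I'm handing in.

```bash
python3 -c "
from station import bot
print(bot.hand_in())"
```

```text
the job is handed in; nothing more can be done
None
```

The white box is clamped in the jig and the job is handed in at about 19.5 s. It sits lid up, lengthwise between the rails, and I let go of it before turning the eccentric. I then turned the red handle clockwise from about 225° to about 139° in the jig's frame, released it and lifted clear.

**Squeeze, from two estimates:**
- The driving force on the handle rose from about 5.6 N swinging free to about 12.1 N. That suggests roughly 16 N of squeeze, or 13 to 18.5 N over the stated force range.
- The handle stopped about 8° past where the bite was felt, near 147°. That suggests about 13 N.
- Both are above the 8 N minimum and well below the 25 N limit. The bite angle is inferred from force readings that varied by about 1 N, so neither figure is exact.

**Last picture:** the handle was still where I left it and the box was square between the rails, held between the eccentric and the blue stop. The gripper was well clear, with readings near zero. The tape looked untouched. I never moved near the jar or the screwdriver, but did not check them again at the end.

**Disagreements:**
- My picture estimate of the stop face predicted the bite at about 139°, while the force put it near 147°. I went by the force.
- My first close-up estimate of the box position was about 6 mm off because the arm was still settling; a second picture before the grasp corrected it.
- During clamping the gripper turned about 2.5° relative to the handle post, so the final angle is taken from position, not from the gripper's turn.

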